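# Make the dough sheeter safe, shut its guard and free the stop

### The job

The electric dough sheeter has been left live with its roller guard up. Press the red mushroom stop straight down until it latches so that the rollers cannot start, then push the smoky clear guard fully down over the rollers from its outer side, and only then twist the stop clockwise (seen from above) until the latch lets go and it springs right back out. Use only pushing fingertips: turn the stop by pushing its wing from one side without pinching it, keep off the underside of the guard and the green start button, and leave the salt shaker, pepper mill and spice jar where they are.

Things in the scene. Friction and masses are not known exactly. Their poses are not given: they have to be found in the camera images.
- sheeter: table-top electric dough sheeter, cream, fixed, 220 mm deep (x) x 420 mm wide (y). Origin: centre of its underside; x away from the operator, y left, z up. Left half: steel rollers between end cheeks (152 mm high), under the guard. Right half: grey control deck 84 mm high; stop at x -30, y -140 mm; fixed black speed selector (top at 94 mm) at x -32, y -48; flat amber lamp at x 64, y -60
- stop_top (a point): top centre of the stop's wing, on the turning axis; sinks and turns with it, z up. Red mushroom 60 mm across in a fixed yellow collar (88 mm outside, top 13 mm above the deck). An upright wing 52 mm long, 14 mm wide, 18 mm high crosses the dome along this point's y (at rest: the sheeter's y). Top 48 mm above the deck when out, 39.5 mm latched
- stop_press (a joint): how far the stop is pushed in (m): 0 out, latched at about 0.0085, bottom of travel 0.011. A spring pushes it out (2 N out, 5 N latched); getting past the latch takes up to about 9 N. It stays in once pushed to the bottom, and rises 8.5 mm when freed
- stop_twist (a joint): turn of the stop (rad): 0 at rest, grows clockwise seen from above, to 0.95. Past about 0.5 it leaves the latch and springs out; a spring (0.03 to 0.07 N m) turns it back to 0 when let go. Clockwise: the wing end towards the sheeter's +y (left) moves towards its +x (away)
- guard (a joint): opening angle of the roller guard (rad): 0 fully down over the rollers; found raised by 0.65 to 1.05, limit 1.35. Its hinge line runs along the sheeter's y at its rear; raised, its outer face looks up and to the rear. A stiff hinge (0.22 N m) holds it at any angle; its face is slick (friction 0.2) and pushing it down near the free edge takes 3 to 6 N
- guard_edge (a point): middle of the guard's free edge, on its outer (upper) face: a round black bead 10 mm thick and 196 mm long along the sheeter's y, 126 mm from the hinge line. Shut, it lies level with the hinge, 162 mm above the worktop
- guard_hinge (a point): middle of the guard's hinge line, fixed to the sheeter, 158 mm above the worktop; axes as the sheeter's. The guard is a smoky clear plate 124 mm from hinge to edge, 196 mm wide; its outer face is 4 mm above this line when shut, with a 7 mm aluminium strip at the hinge
- start (a joint): travel of the green push button, 24 mm across, on the deck behind the stop (x 60, y -140 mm in the sheeter's frame), m: 0 out, 0.005 fully pressed; not to be pressed
- salt_shaker: loose glass salt shaker, 44 mm across, 90 mm high, standing; origin at the centre of its foot
- pepper_mill: loose light wooden pepper mill, 58 mm across, 170 mm high, standing; origin at the centre of its foot
- spice_jar: loose spice jar with a green cap, 46 mm across, 106 mm high, standing; origin at the centre of its foot

How it is judged:
By the outcome, as a careful person would: the job done as asked, in the order asked, and still so for the second after the job is handed in, with the robot touching nothing.
It also fails if it takes over 51 s, if anything falls off the work surface, if the arm or the gripper's body presses on something with over 40 N, if the wrist force passes 120 N, or if a joint passes its speed limit or range.

### The arm

A 6-joint arm with a two-finger parallel gripper is mounted at the origin on the work surface; the furniture and walls round the work are solid. World frame = base frame: x ahead of the robot, y to its left, z up, the work surface at z = 0. Lengths are in m, angles in rad, forces in N, time in s.
With the tool pointing down it reaches from about 0.4 to 0.825 m from the base axis. Payload 7 kg.
Tool frame: the origin (TCP) lies midway between the tips of the shut fingers; the grasp point (between the pads) lies 19 mm behind it; z points along the fingers, y is the line along which they close (so a half turn about z gives the same grasp; the last joint's range is limited). The gripper opens to 88 mm and grips with 3 to 60 N. Pads are 19 mm wide; open, the fingers measure 130 mm over their backs; the gripper's body (78 mm by 193 mm) begins 47 mm behind the grasp point.
Start: joints at [1.563, 0.359, 0.012, 0, -1.224, -0.288], TCP at [0.197, 0.646, 0.227] pointing down, gripper open.
Joint ranges: [-3.07, 3.07], [-1.43, 2.12], [-1.02, 1.25], [-3.03, 1.67], [-3.05, -0], [-3.03, 3.03]. Speed limits (rad/s): [2.39, 2.39, 3.01, 3.14, 3.14, 3.14].

### API

Orientations are given as [roll, pitch, yaw] about the fixed x, y, z axes, in that order (R = Rz(yaw) Ry(pitch) Rx(roll)).
In Python, from station import telemetry, eyes, ticket, recognise, trace gives the robot as it stands. The module is installed in compiled form; this text tells all that it offers.
- The arm moves only by the tool servo_tool, never from a script. Its argument "series" is a list that holds one entry, the list of rows, each a list of 4 numbers: the shift along the tool's x, y, z in mm, then the turn about the tool's z in rad. In form: [[[x, y, z, roll], ...]]. A call has exactly 10 rows; each row shifts and turns the commanded pose from where the row before left it, along the tool's axes as they then stand; what a row does not reach is not made up. A row lasts 1/12 s, in which the tool goes at most 41.7 mm and 7.16 degrees, less where a joint would pass 70% of its speed; a pose out of reach is approached as far as the arm can. A call is refused whole if a number of a shift passes 41.7 or a number of a turn 0.125, either way. A call with a gripper value outside its range is refused whole. "claw" is the gripper's target within -1 to 1 (shut at 1, half-way at 0, fully open at -1), set as the call begins (left out, the last holds). The fingers move at their own pace and stop on an object; "grip_force" is the grip in N (left out, the last holds). Time passes only in rows, so rows that do not move let the fingers close, or fill a call up. It gives the time, the measured TCP pose, the force, the opening and the grip force at its end, in the units of the state.
- telemetry.get_state(): the state, without advancing time (a new reading comes with each control period).
- eyes.grab_frame(name): name is "side" or "top" or "wrist"; returns the picture (384x512x3 uint8, red, green, blue); there is no depth.
- eyes.calibration(name): a dict with "mtx" (3x3 intrinsics, pixels), "k1" (the pictures are not rectified: a ray, as slopes to the right and down, at radius r is drawn at 1 + k1 r^2 times it, then the intrinsics apply), "rvec" (rotation vector, rad) and "tvec" (3), from world to camera coordinates, as OpenCV has them. Camera axes: x right, y down, z forward; pixel columns grow to the right and rows downward; lengths in m; the calibration is good to about 2 mm. A picture is of the moment at which its call begins: read the wrist's pose just before it. calibration takes no time and is no camera call; for the wrist camera it gives the pose at the moment of the call.
- ticket.job_done(): hands the job in; it is judged then, once.
Trained networks look in the newest picture that a camera, given by its name, has taken for a name from the list of things; names that differ only in an ending like _2 or _b are one class to them, and where a whole thing is asked for, a point or a joint stands for the part that bears it (a point fixed in the world has none). Each returns a list of dicts, best first, with "conf" (0 to 1); they miss things now and then, are a little off and sometimes report something else, mostly with a low value. They report only what shows in the picture. A call takes as long as a camera call.
- recognise(camera, name): "position" ([x, y, z] in m, in world coordinates, good to about 4 mm: the middle of the surface that is visible of it).
- trace(camera, name): "mask" (384x512 bool, what is visible of it).
The state is a dict: "t": time; "q": joint angles; "qd": joint speeds; "joint_efforts": joint torques, N m; "eef_pos": TCP position; "ee_rot": TCP orientation; "force": force on the tool from outside, world axes, zero at the start; "moment": the same for the moment, N m; "width": finger opening in m; "gripper_force": force on a finger pad.
Only numpy, scipy, OpenCV 4.12 (cv2) and the standard library are available. Lean on these libraries where they do the work, as an engineer would, in place of code of your own. Each camera call takes 0.05 s, during which the arm holds its last target. There are 200 camera calls.

## Working session

There is one attempt and no reset: what is moved stays moved. The work goes in short steps, Python scripts to look and compute and a tool call to move; the robot and the scene stay as the last step left them, time stands still between calls to the robot, and variables do not carry over. Pictures are saved under pics/ and viewed, at most 12 in all, crops included, and the job is handed in when it is done.

Besides the shell and the picture viewer there is one more tool, called after ">>>" as a command line: name --argument value ..., lists and objects as JSON in quotes. servo_tool: Moves the arm, as the interface text tells. Its arguments: {"type":"object","properties":{"series":{"type":"array"},"claw":{"type":"number"},"grip_force":{"type":"number"}},"required":["series"]}

```bash
mkdir -p pics; cat > h.py <<'E'
from station import telemetry, eyes, ticket, recognise, trace
import numpy as np, cv2
def proj(cam,P):
    c=eyes.calibration(cam);R=cv2.Rodrigues(np.array(c["rvec"],float))[0]
    X=np.atleast_2d(P)@R.T+np.ravel(c["tvec"]);s=X[:,:2]/X[:,2:];r2=(s**2).sum(1,keepdims=True)
    s=s*(1+c["k1"]*r2);M=np.array(c["mtx"]);return s*[M[0,0],M[1,1]]+[M[0,2],M[1,2]]
def save(cams,fn):
    cv2.imwrite(fn,np.hstack([cv2.cvtColor(eyes.grab_frame(c),cv2.COLOR_RGB2BGR) for c in cams]))
E
python3 - <<'E'
from h import *
ims=[]
for c in ["side","top"]:
    im=eyes.grab_frame(c); cv2.imwrite(f"pics/{c}0.png",cv2.cvtColor(im,cv2.COLOR_RGB2BGR))
    for n in ["sheeter","stop_top","guard_edge","guard_hinge","start","salt_shaker","pepper_mill","spice_jar"]:
        try: print(c,n,[(np.round(d["position"],3).tolist(),round(d["conf"],2)) for d in recognise(c,n)][:2])
        except Exception as e: print(c,n,e)
s=telemetry.get_state();print(s["t"],s["eef_pos"],s["ee_rot"],s["width"],s["force"])
E
```

```text
side sheeter [([0.466, 0.0, 0.094], 0.64)]
side stop_top [([0.452, -0.128, 0.111], 0.65)]
side guard_edge [([0.528, 0.07, 0.242], 0.61)]
side guard_hinge [([0.475, -0.0, 0.095], 0.72)]
side start [([0.537, -0.138, 0.103], 0.53), ([0.532, 0.071, 0.242], 0.51)]
side salt_shaker [([0.292, -0.209, 0.051], 0.64), ([0.448, -0.128, 0.111], 0.57)]
side pepper_mill [([0.619, -0.339, 0.084], 0.59)]
side spice_jar []
top sheeter [([0.504, 0.018, 0.105], 0.8)]
top stop_top [([0.456, -0.123, 0.115], 0.78)]
top guard_edge [([0.565, 0.094, 0.213], 0.83)]
top guard_hinge [([0.504, 0.017, 0.108], 0.61)]
top start [([0.547, -0.137, 0.107], 0.59), ([0.306, -0.191, 0.079], 0.51)]
top salt_shaker [([0.306, -0.192, 0.081], 0.48)]
top pepper_mill [([0.631, -0.326, 0.126], 0.93), ([0.506, 0.019, 0.107], 0.18)]
top spice_jar [([0.415, -0.351, 0.11], 0.74)]
0.9 [0.19677276 0.64564004 0.22658066] [-3.14158352e+00  4.11276956e-06 -2.95784912e-01] 0.08744552407457873 [-0.00318587  0.55863441 -0.57951125]
```

View pics/side0.png

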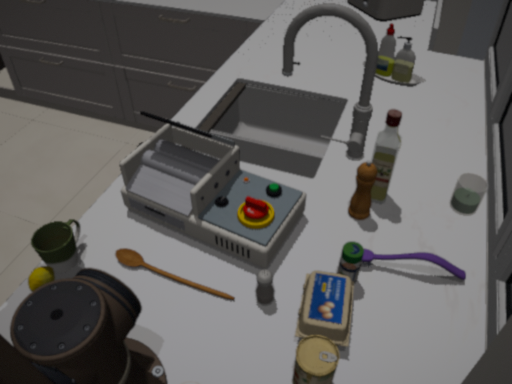

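View pics/top0.png

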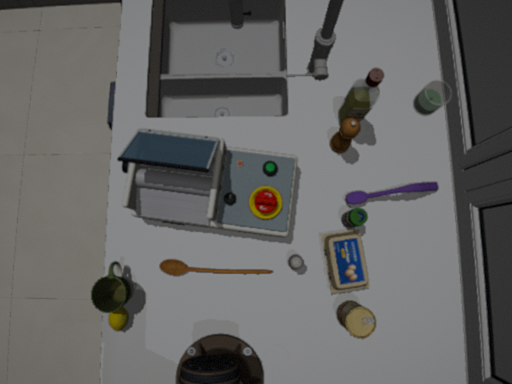

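Top view: sheeter with yellow/red stop near (266,202), green start (270,168), selector (230,199), lamp (240,164), guard bead from (120,161) to (209,168). Side view: stop (256,211), start (274,189), bead from (141,114) to (211,134). Next I fit the pose.

```bash
cat > fit.py <<'E'
from h import *
from scipy.optimize import least_squares
box={"top":(105,115,310,245),"side":(115,100,315,265)}
obs=[]
for c in ["top","side"]:
    im=eyes.grab_frame(c);x0,y0,x1,y1=box[c];h=cv2.cvtColor(im,cv2.COLOR_RGB2HSV);H,S,V=h[...,0],h[...,1],h[...,2]
    roi=np.zeros(H.shape,bool);roi[y0:y1,x0:x1]=1
    def big(m):
        n,l,st,ce=cv2.connectedComponentsWithStats((m&roi).astype(np.uint8));
        if n<2:return None
        i=1+np.argmax(st[1:,4]);return l==i,st[i],ce[i]
    y=big((S>150)&(V>90)&(H>18)&(H<34)); r=big((S>150)&(V>60)&((H<10)|(H>172))); g=big((S>110)&(V>30)&(H>45)&(H<85))
    e=None
    if y:
        pts=np.argwhere(y[0])[:,::-1].astype(np.float32);e=cv2.fitEllipse(cv2.convexHull(pts));print(c,"ring",e)
    print(c,"red",r and (r[1],r[2]),"green",g and (g[1],g[2]))
    cv2.imwrite(f"pics/{c}_crop.png",cv2.resize(cv2.cvtColor(im[y0:y1,x0:x1],cv2.COLOR_RGB2BGR),None,fx=3.6,fy=3.6,interpolation=cv2.INTER_CUBIC))
    for n in ["guard_edge","stop_top"]:
        d=trace(c,n)
        if d:
            cv2.imwrite(f"pics/m_{c}_{n}.png",d[0]["mask"]*255);yy,xx=np.nonzero(d[0]["mask"]);print(n,d[0]["conf"],xx.min(),xx.max(),yy.min(),yy.max(),len(xx))
E
python3 fit.py
```

```text
top ring ((265.16162109375, 202.19154357910156), (32.61943054199219, 32.9715461730957), 87.01691436767578)
top red (array([255, 190,  22,  23, 338], dtype=int32), array([265.21301775, 201.4408284 ])) green (array([265, 162,  11,  11,  88], dtype=int32), array([269.69318182, 166.80681818]))
stop_top 0.77 254 277 190 212 434
side ring ((255.34176635742188, 212.4625701904297), (26.015769958496094, 36.624263763427734), 89.77845001220703)
side red (array([243, 197,  26,  22, 329], dtype=int32), array([254.88449848, 208.3768997 ])) green (array([269, 183,  11,   9,  70], dtype=int32), array([273.52857143, 187.01428571]))
guard_edge 0.9 141 233 111 143 419
stop_top 0.73 243 268 198 220 459[ WARN:0@2.951] global loadsave.cpp:1063 imwrite_ Unsupported depth image for selected encoder is fallbacked to CV_8U.
```

View pics/top_crop.png

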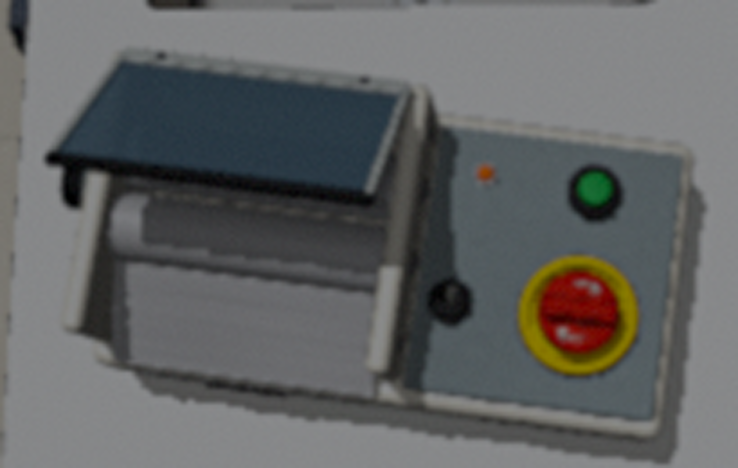

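View pics/side_crop.png

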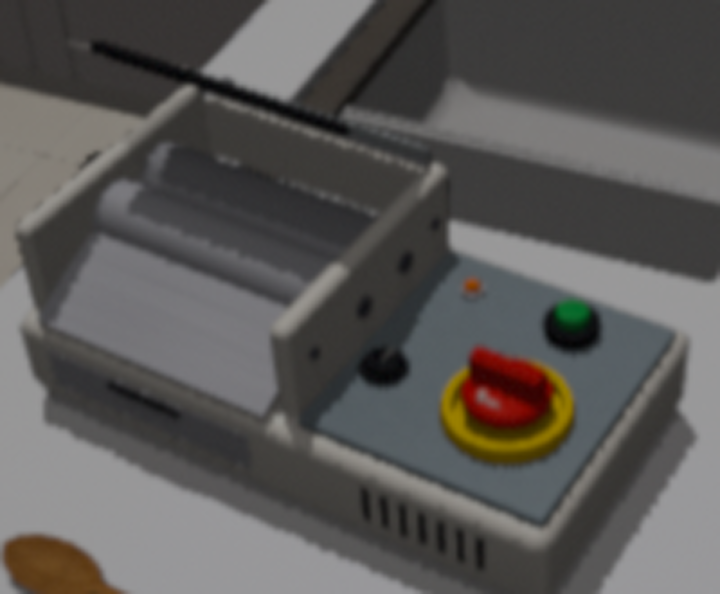

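```bash
cat > fit2.py <<'E'
from h import *
from scipy.optimize import least_squares
def u(x,y,c): x0,y0=dict(top=(105,115),side=(115,100))[c]; return [(x+.5)/3.6-.5+x0,(y+.5)/3.6-.5+y0]
P=np.array([[-30,-140,97],[60,-140,94],[-32,-48,94],[64,-60,85],[110,-210,84],[-110,-210,84]])/1000.
O={"top":[[265.2,202.2],[269.6,166.8],u(450,294,"top"),u(485,172,"top"),u(688,150,"top"),u(655,428,"top")],
"side":[[255.3,211.8],[273.4,187],u(384,360,"side"),u(471,287,"side"),u(684,338,"side"),u(545,540,"side")]}
B={"top":[u(50,158,"top"),u(370,195,"top")],"side":[u(92,44,"side"),u(345,128,"side")]}
def W(p,Q): c,s=np.cos(p[2]),np.sin(p[2]);return np.c_[p[0]+c*Q[:,0]-s*Q[:,1],p[1]+s*Q[:,0]+c*Q[:,1],Q[:,2]]
def bead(p): th,gy,hx=p[3:6];r=.122;return np.array([[hx-r*np.cos(th),gy+d,.158+r*np.sin(th)] for d in(.098,-.098)])
def f(p):
    e=[]
    for c in O:
        d=proj(c,W(p,P))-O[c];d[1:2]*=.7;d[4:]*=.5;e+=[d.ravel(),(proj(c,W(p,bead(p)))-B[c]).ravel()]
    return np.concatenate(e+[[(p[5]-.1)/.01*.5]])
r=least_squares(f,[.5,.01,-.1,.85,.1,.1],loss="soft_l1")
if __name__=="__main__":
    p=r.x;print(np.round(p,4));print(np.round(f(p),1))
    print("stop",W(p,np.array([[-.03,-.14,.132]])),"beads",W(p,bead(p)),"hinge",W(p,np.array([[p[5],p[4],.158]])))
E
python3 fit2.py
```

```text
[ 0.5097  0.0111 -0.1327  0.7562  0.0924  0.0935]
[-0.  -0.7 -0.1  0.4 -0.3  1.6 -0.1  0.6  1.1 -1.6  1.   1.5  0.7  0.
 -0.9  0.3  0.2 -1.3 -0.1  0.8 -0.4 -0.9 -0.   0.3  1.5 -2.6  0.1 -0.3
  1.3  0.2 -0.5 -0.6 -0.3]
stop [[ 0.46142054 -0.12372381  0.132     ]] beads [[0.53958625 0.19921977 0.24171237]
 [0.51365137 0.00494321 0.24171237]] hinge [[0.61458662 0.09033826 0.158     ]]
```

>>> servo_tool --series '[[[0,0,-10,0.12],[0,0,-10,0.12],[0,0,-10,0.12],[0,0,-10,0.12],[0,0,-10,0.12],[0,0,-10,0.12],[0,0,-10,0.12],[0,0,-10,0.12],[0,0,0,0.12],[0,0,0,0.12]]]' --claw 1 --grip_force 20

```text
t: 2.03
eef_pos: [0.1968, 0.646, 0.3075]
ee_rot: [-3.141, 0.002, -1.502]
force: [-0.0, -0.8, -0.5]
width: 0.0265
gripper_force: 0.0
```

>>> servo_tool --series '[[[0,0,0,0.104],[0,0,0,0.104],[30,-25,0,0],[30,-25,0,0],[30,-25,0,0],[30,-25,0,0],[30,-25,0,0],[30,-25,0,0],[30,-25,0,0],[30,-25,0,0]]]'

```text
t: 2.87
eef_pos: [0.3638, 0.3795, 0.3069]
ee_rot: [-3.141, 0.001, -1.703]
force: [0.9, 0.5, -0.1]
width: 0.0004
gripper_force: 0.0
```

>>> servo_tool --series '[[[38,-13,0,0],[38,-13,0,0],[38,-13,0,0],[38,-13,0,0],[38,-13,0,0],[38,-13,0,0],[38,-13,0,0],[38,-13,0,0],[38,-13,0,0],[38,-13,0,0]]]'

```text
t: 3.7
eef_pos: [0.4415, -0.0146, 0.3072]
ee_rot: [-3.14, 0.001, -1.703]
force: [0.4, 0.4, -0.8]
width: 0.0006
gripper_force: 0.0
```

>>> servo_tool --series '[[[35,-11,0,0],[35,-11,0,0],[35,-12,0,0],[0,0,30,0],[0,0,30,0],[0,0,30,0],[0,0,30,0],[0,0,27,0],[0,0,10,0],[0,0,0,0]]]'

```text
t: 4.53
eef_pos: [0.4599, -0.1214, 0.1476]
ee_rot: [3.137, -0.001, -1.704]
force: [0.2, -0.3, 0.4]
width: 0.0006
gripper_force: 0.0
```

```bash
python3 - <<'E'
from h import *
s=telemetry.get_state();print(s["t"],s["eef_pos"],s["ee_rot"],s["force"])
ims=[cv2.resize(cv2.cvtColor(eyes.grab_frame(c),cv2.COLOR_RGB2BGR)[a:b,e:f],(400,400),interpolation=cv2.INTER_CUBIC) for c,(a,b,e,f) in dict(top=(130,260,200,330),side=(130,260,190,320)).items()]
cv2.imwrite("pics/a1.png",np.hstack(ims))
E
```

```text
4.5333 [ 0.4598755  -0.12136058  0.14758846] [ 3.13718922e+00 -9.88575076e-04 -1.70408022e+00] [ 0.18285306 -0.25444063  0.41316421]
```

View pics/a1.png

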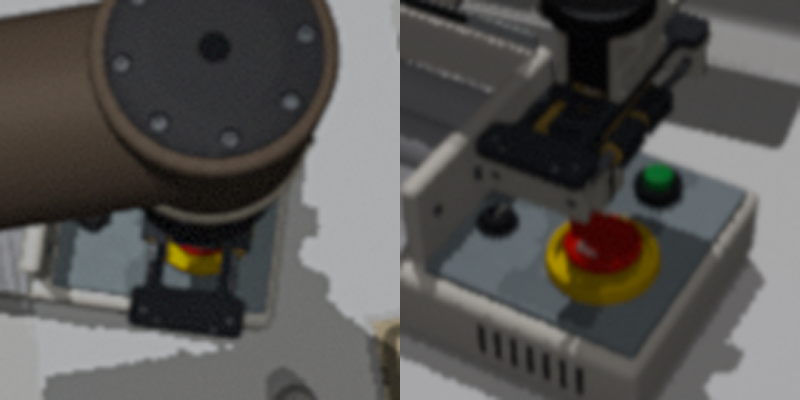

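The fingertips are centred above the stop (side crop about (600,225)), with the green start button clear of them.

>>> servo_tool --series '[[[2,-1,6,0],[0,0,6,0],[0,0,3,0],[0,0,3,0],[0,0,3,0],[0,0,3,0],[0,0,2,0],[0,0,2,0],[0,0,0,0],[0,0,0,0]]]'

```text
t: 5.47
eef_pos: [0.463, -0.1234, 0.122]
ee_rot: [-3.14, -0.0, -1.703]
force: [2.3, -1.9, 4.4]
width: 0.0004
gripper_force: 2.2
```

>>> servo_tool --series '[[[0,0,1,0],[0,0,1,0],[0,0,1,0],[0,0,1,0],[0,0,0,0],[0,0,0,0],[0,0,0,0],[0,0,0,0],[0,0,0,0],[0,0,0,0]]]'

```text
t: 6.3
eef_pos: [0.4639, -0.1236, 0.1206]
ee_rot: [-3.137, -0.001, -1.702]
force: [-5.0, 1.9, 29.0]
width: 0.0003
gripper_force: 14.7
```

>>> servo_tool --series '[[[0,0,-10,0],[0,0,-25,0],[0,0,-35,0],[0,0,-40,0],[0,0,-40,0],[0,0,-40,0],[-29,-8,0,0],[-29,-8,0,0],[-29,-8,0,0],[-29,-8,0,0]]]'

```text
t: 7.13
eef_pos: [0.5085, -0.0114, 0.307]
ee_rot: [3.14, 0.0, -1.705]
force: [0.4, -0.6, -0.2]
width: 0.0002
gripper_force: 0.0
```

>>> servo_tool --series '[[[-29,-9,0,0],[-29,-9,0,0],[-29,-9,0,0],[-29,-9,0,0],[0,0,20,0],[0,0,10,0],[0,0,10,0],[0,0,10,0],[0,0,0,0],[0,0,0,0]]]'

```text
t: 7.97
eef_pos: [0.5599, 0.0967, 0.2574]
ee_rot: [3.141, -0.001, -1.705]
force: [0.4, -0.2, 0.7]
width: 0.0002
gripper_force: 0.0
```

```bash
python3 - <<'E'
from h import *
s=telemetry.get_state();print(s["t"],s["eef_pos"],s["ee_rot"],s["force"])
ims=[cv2.resize(cv2.cvtColor(eyes.grab_frame(c),cv2.COLOR_RGB2BGR)[a:b,e:f],(400,360),interpolation=cv2.INTER_CUBIC) for c,(a,b,e,f) in dict(top=(90,270,110,310),side=(80,260,110,310)).items()]
cv2.imwrite("pics/a2.png",np.hstack(ims))
for c in["top","side"]: print([(np.round(d["position"],3),d["conf"]) for d in recognise(c,"stop_top")])
E
```

```text
7.9667 [0.55987963 0.09670992 0.25738558] [ 3.14089357e+00 -6.10468406e-04 -1.70469089e+00] [ 0.36903845 -0.15233806  0.73204412]
[(array([ 0.457, -0.124,  0.102]), 0.62)]
[(array([ 0.453, -0.127,  0.1  ]), 0.91), (array([ 0.468, -0.001,  0.093]), 0.26)]
```

View pics/a2.png

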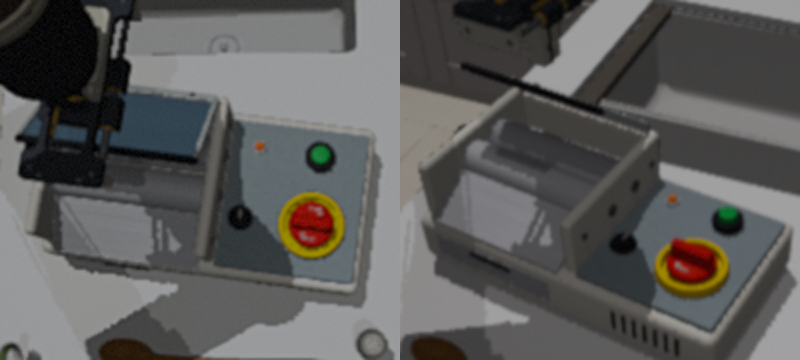

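The stop is latched: it reads about 11 mm lower than before. The fingertips are above the guard's outer face, behind the bead. Pushing down next.

>>> servo_tool --series '[[[0,0,8,0],[0,0,8,0],[0,3,7,0],[0,3,7,0],[0,3,7,0],[0,3,7,0],[0,3,7,0],[0,3,7,0],[0,3,7,0],[0,0,0,0]]]'

```text
t: 9.0
eef_pos: [0.5381, 0.1002, 0.1909]
ee_rot: [3.139, -0.001, -1.704]
force: [-0.5, -0.8, -0.8]
width: 0.0005
gripper_force: 0.0
```

>>> servo_tool --series '[[[0,3,7,0],[0,3,7,0],[0,1,6,0],[0,0,4,0],[0,0,3,0],[0,0,1,0],[0,0,0,0],[0,0,0,0],[0,0,0,0],[0,0,0,0]]]'

```text
t: 9.83
eef_pos: [0.5327, 0.1014, 0.1647]
ee_rot: [-3.141, 0.0, -1.704]
force: [-0.1, 0.9, 0.7]
width: 0.0006
gripper_force: 0.0
```

```bash
python3 - <<'E'
from h import *
s=telemetry.get_state();print(s["t"],s["eef_pos"],s["force"])
ims=[cv2.resize(cv2.cvtColor(eyes.grab_frame(c),cv2.COLOR_RGB2BGR)[a:b,e:f],(400,360),interpolation=cv2.INTER_CUBIC) for c,(a,b,e,f) in dict(top=(90,270,110,310),side=(80,260,110,310)).items()]
cv2.imwrite("pics/a3.png",np.hstack(ims))
E
```

```text
9.8333 [0.53270964 0.10136468 0.16473254] [-0.14510091  0.86803616  0.73912307]
```

View pics/a3.png

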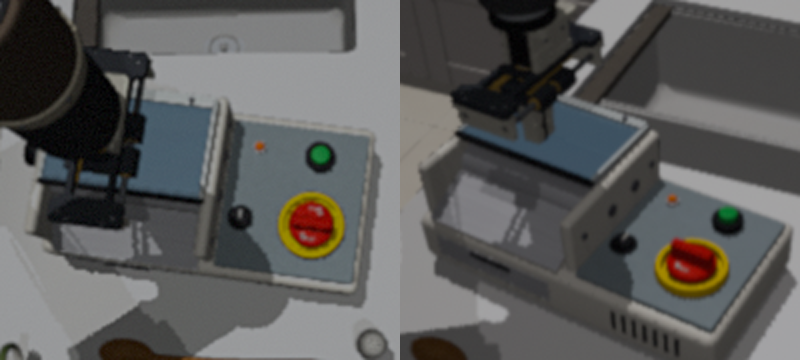

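The guard has followed the fingers nearly shut, with its bead at about (455,135)-(595,180) in the side crop. A few more mm are needed.

>>> servo_tool --series '[[[0,0,1,0],[0,0,1,0],[0,0,1,0],[0,0,1,0],[0,0,1,0],[0,0,1,0],[0,0,0,0],[0,0,0,0],[0,0,0,0],[0,0,0,0]]]'

```text
t: 10.77
eef_pos: [0.5328, 0.1014, 0.162]
ee_rot: [-3.139, 0.001, -1.703]
force: [-13.1, 0.2, 29.0]
width: 0.0006
gripper_force: 14.0
```

>>> servo_tool --series '[[[0,0,-10,0],[0,0,-25,0],[0,0,-30,0],[35,15,0,0],[35,15,0,0],[35,15,0,0],[35,15,0,0],[35,15,0,0],[34,14,0,0],[0,0,0,0]]]'

```text
t: 11.6
eef_pos: [0.4132, -0.0974, 0.2236]
ee_rot: [3.141, -0.0, -1.707]
force: [-0.1, 0.7, -0.8]
width: 0.0005
gripper_force: 0.0
```

>>> servo_tool --series '[[[0,0,20,0],[0,0,25,0],[0,0,25,0],[0,0,15,0],[0,0,10,0],[0,0,5,0],[0,0,0,0],[0,0,0,0],[0,0,0,0],[0,0,0,0]]]'

```text
t: 12.43
eef_pos: [0.4172, -0.0939, 0.1244]
ee_rot: [-3.14, 0.0, -1.704]
force: [0.5, -0.3, -0.2]
width: 0.0004
gripper_force: 0.0
```

```bash
python3 - <<'E'
from h import *
s=telemetry.get_state();p=s["eef_pos"];print(s["t"],p,s["force"])
d=np.array(p[:2])-[.5097,.0111];c,q=np.cos(-.1327),np.sin(-.1327);print("sheeter",c*d[0]+q*d[1],-q*d[0]+c*d[1])
ims=[cv2.resize(cv2.cvtColor(eyes.grab_frame(c),cv2.COLOR_RGB2BGR)[a:b,e:f],(400,360),interpolation=cv2.INTER_CUBIC) for c,(a,b,e,f) in dict(top=(90,270,110,310),side=(170,242,205,285)).items()]
cv2.imwrite("pics/a4.png",np.hstack(ims))
E
```

```text
12.4333 [ 0.41724243 -0.09390283  0.1243558 ] [ 0.47843457 -0.25433741 -0.24608469]
sheeter -0.07775168975638921 -0.11631281203284294
```

View pics/a4.png

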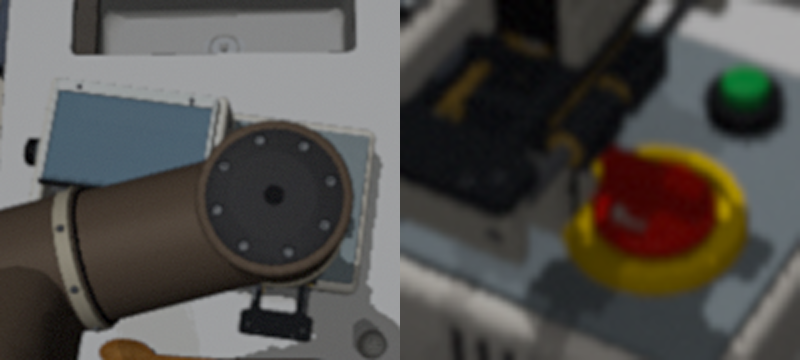

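The guard looks shut, and the fingertips sit in front of the wing's left end (side crop about (590,190)). Lowering 8 mm and pushing away from the operator.

>>> servo_tool --series '[[[0,0,4,0],[0,0,4,0],[0,-4,0,0],[0,-4,0,0],[0,-4,0,0],[0,-4,0,0],[0,-3,0,0],[0,-3,0,0],[0,-2,0,0],[0,0,0,0]]]'

```text
t: 13.37
eef_pos: [0.4404, -0.0973, 0.1154]
ee_rot: [3.141, -0.0, -1.704]
force: [-0.4, -0.1, -0.2]
width: 0.0004
gripper_force: 0.1
```

>>> servo_tool --series '[[[0,-1,0,0],[0,-1,0,0],[0,-1,0,0],[0,-1,0,0],[0,-1,0,0],[0,-1,0,0],[0,0,0,0],[0,0,0,0],[0,0,0,0],[0,0,0,0]]]'

```text
t: 14.2
eef_pos: [0.4463, -0.0975, 0.1154]
ee_rot: [3.141, 0.001, -1.704]
force: [-2.7, 4.9, 0.3]
width: 0.0006
gripper_force: 2.2
```

```bash
cat > chk.py <<'E'
from h import *
import sys
s=telemetry.get_state();p=s["eef_pos"];print(s["t"],p,s["force"],s["moment"])
d=np.array(p[:2])-[.5097,.0111];c,q=np.cos(-.1327),np.sin(-.1327);print("sheeter",c*d[0]+q*d[1],-q*d[0]+c*d[1])
cv2.imwrite(sys.argv[1],cv2.resize(cv2.cvtColor(eyes.grab_frame("side"),cv2.COLOR_RGB2BGR)[165:245,205:305],(600,480),interpolation=cv2.INTER_CUBIC))
print([(np.round(d["position"],3),d["conf"]) for d in recognise("side","stop_top")])
E
python3 chk.py pics/a5.png
```

```text
14.2 [ 0.44627084 -0.09752437  0.11543549] [-2.65347732  4.89066592  0.32765206] [1.9136684  0.88424124 0.03980007]
sheeter -0.04849932494834236 -0.11606174166200915
[(array([ 0.448, -0.132,  0.104]), 0.61)]
```

View pics/a5.png

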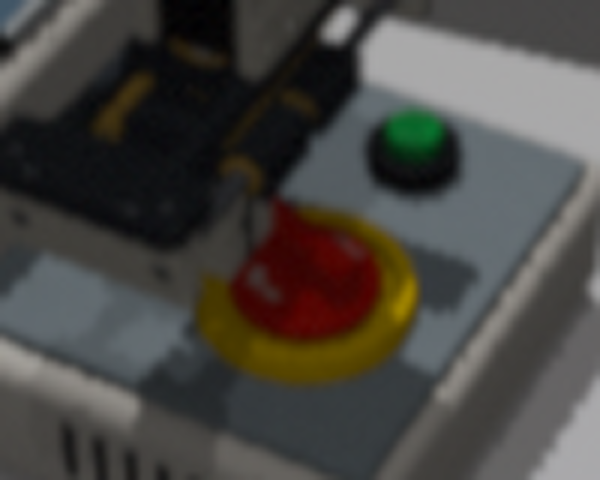

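The fingertip is touching the wing and the wing has started turning (about (310,235)). Continuing in small steps.

>>> servo_tool --series '[[[0,-1,0,0],[0,-1,0,0],[0,-1,0,0],[0,-1,0,0],[0,0,0,0],[0,0,0,0],[0,0,0,0],[0,0,0,0],[0,0,0,0],[0,0,0,0]]]'

```text
t: 15.13
eef_pos: [0.4504, -0.0985, 0.1156]
ee_rot: [-3.141, 0.0, -1.704]
force: [-3.4, 4.2, 3.5]
width: 0.0002
gripper_force: 2.4
```

```bash
python3 chk.py pics/a6.png
```

```text
15.1333 [ 0.45037594 -0.09850116  0.11562703] [-3.39908268  4.22061619  3.48606324] [1.53676616 0.94214394 0.00787236]
sheeter -0.04430107569108164 -0.11648679173935193
[(array([ 0.449, -0.13 ,  0.104]), 0.87)]
```

View pics/a6.png

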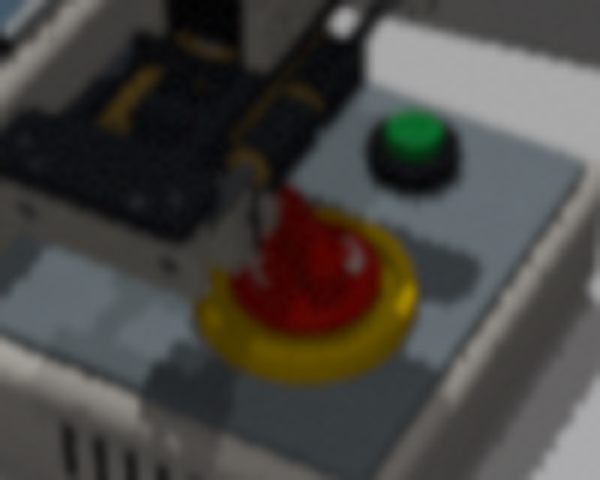

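The wing has turned further, and there is now a +3.5 N upward force, so the stop has probably let go and is pressing on the tips. I'll lift while holding the twist so it can rise.

>>> servo_tool --series '[[[0,-1,0,0],[0,0,-1,0],[0,0,-1,0],[0,0,-1,0],[0,0,-1,0],[0,0,-1,0],[0,0,-1,0],[0,0,-1,0],[0,0,-1,0],[0,0,0,0]]]'

```text
t: 16.07
eef_pos: [0.4506, -0.0987, 0.1231]
ee_rot: [3.14, -0.0, -1.704]
force: [-3.4, 1.9, -3.8]
width: 0.0007
gripper_force: 2.3
```

```bash
python3 chk.py pics/a7.png
```

```text
16.0667 [ 0.45057715 -0.09871929  0.12310664] [-3.44191383  1.87548921 -3.81495044] [1.22857446 1.23650904 0.00651468]
sheeter -0.04407277370271713 -0.11667638832837401
[(array([ 0.447, -0.129,  0.11 ]), 0.69), (array([ 0.407, -0.36 ,  0.09 ]), 0.16)]
```

>>> servo_tool --series '[[[0,3,0,0],[0,6,0,0],[0,10,0,0],[0,10,0,0],[0,0,-20,0],[0,0,-35,0],[0,0,-40,0],[-25,0,-25,0],[-40,0,0,0],[-40,0,0,0]]]'

```text
t: 17.0
eef_pos: [0.4373, 0.0102, 0.2466]
ee_rot: [-3.135, 0.003, -1.706]
force: [1.2, -1.0, -1.3]
width: 0.0007
gripper_force: 0.0
```

>>> servo_tool --series '[[[-40,0,0,0],[-40,-8,0,0],[-40,-8,0,0],[-40,0,0,0],[-40,0,0,0],[-40,8,0,0],[-40,8,0,0],[0,0,0,0],[0,0,0,0],[0,0,0,0]]]'

```text
t: 17.83
eef_pos: [0.4732, 0.2868, 0.2439]
ee_rot: [-3.141, 0.0, -1.703]
force: [0.3, -0.3, 0.7]
width: 0.0002
gripper_force: 0.0
```

```bash
python3 - <<'E'
from h import *
s=telemetry.get_state();print(s["t"],s["eef_pos"],s["force"])
ims=[]
for c,(a,b,e,f) in dict(top=(90,270,110,310),side=(90,270,110,310)).items():
    im=eyes.grab_frame(c)
    ims.append(cv2.resize(cv2.cvtColor(im,cv2.COLOR_RGB2BGR)[a:b,e:f],(400,360),interpolation=cv2.INTER_CUBIC))
    for n in["stop_top","guard_edge","salt_shaker","pepper_mill","spice_jar"]: print(c,n,[(np.round(d["position"],3),round(d["conf"],2)) for d in recognise(c,n)][:1])
cv2.imwrite("pics/a8.png",np.hstack(ims))
# predicted shut bead in the crops
from fit2 import r,W,bead
p=r.x.copy()
for th in (0,.1):
    p[3]=th
    for c,o in (("top",(110,90)),("side",(110,90))): print(th,c,np.round((proj(c,W(p,bead(p)))-o)*2))
E
```

```text
17.8333 [0.47323296 0.28680976 0.24390067] [ 0.33760642 -0.33240092  0.70664267]
top stop_top [(array([ 0.456, -0.127,  0.11 ]), 0.82)]
top guard_edge [(array([0.553, 0.093, 0.165]), 0.87)]
top salt_shaker [(array([ 0.309, -0.193,  0.081]), 0.47)]
top pepper_mill [(array([ 0.63 , -0.324,  0.124]), 0.86)]
top spice_jar [(array([ 0.417, -0.35 ,  0.108]), 0.93)]
side stop_top [(array([ 0.452, -0.129,  0.111]), 0.86)]
side guard_edge [(array([0.547, 0.092, 0.162]), 0.61)]
side salt_shaker [(array([ 0.294, -0.207,  0.052]), 0.76)]
side pepper_mill [(array([ 0.624, -0.34 ,  0.083]), 0.73)]
side spice_jar [(array([ 0.408, -0.363,  0.089]), 0.81)]
0 top [[ 40. 181.]
 [199. 201.]]
0 side [[ 57. 115.]
 [189. 163.]]
0.1 top [[ 37. 179.]
 [198. 199.]]
0.1 side [[ 56. 106.]
 [189. 155.]]
```

View pics/a8.png

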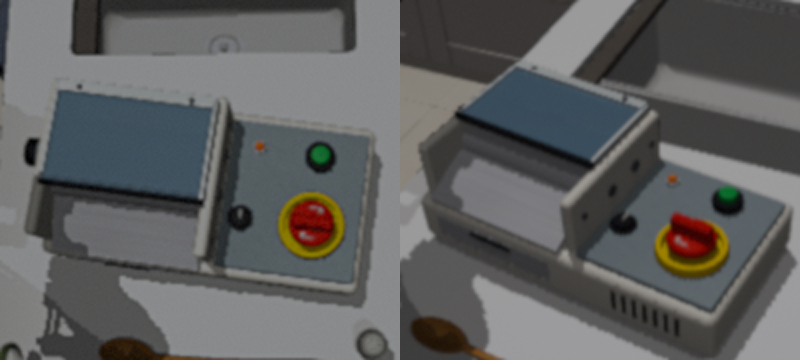

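The stop is back out with its wing at rest, reading the same as at the start. The bead runs (57,115)-(190,162) in the side crop, matching the angle-0 prediction, and the three loose items are unmoved.

```bash
python3 -c "
from station import ticket; print(ticket.job_done())"
```

```text
the job is handed in; nothing more can be done
None
```

The job is handed in: I pressed the stop until it latched, pushed the guard fully down, then twisted the stop until it sprang back out; the last pictures show the guard shut, the stop out and the loose items unmoved.

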